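# Run in a flywheel bearing and park it at the pointer

## Robot

A 7-joint arm with a two-finger parallel gripper is mounted at the origin on the work surface. World frame = base frame: x ahead of the robot, y to its left, z up, the work surface at z = 0. Lengths are in m, angles in rad, forces in N, time in s.
With the tool pointing down it reaches from about 0.4 to 0.85 m from the base axis. Payload 10.4 kg.
Tool frame: the origin (TCP) lies between the finger pads; the fingertips stand manip.tip_extent ahead of it and the grasp point (between the pads) lies 6 mm ahead of it (manip.tip_extent is the distance from the TCP to the fingertips, in m); z points along the fingers, y is the line along which they close (so a half turn about z gives the same grasp; the last joint's range is limited). The gripper opens to 85 mm and grips with 20 to 120 N. Pads are 22 mm wide; open, the fingers measure 114 mm over their backs; the gripper's body (76 mm by 85 mm) begins 54 mm behind the grasp point. The pads swing forward as they close: fully open they stand 13 mm farther back than shut.
Start: joints at [1.258, 0.332, -0.065, 1.46, 0.022, 1.35, -0.088], TCP at [0.179, -0.599, 0.226] pointing down, gripper open.
Joint ranges: [-2.6, 2.6], [-0.5, 2.12], [-1.47, 1.34], [0.16, 2.42], [-1.27, 4.41], [0.06, 2.06], [-2.6, 2.6]. Speed limits (rad/s): [2.22, 2.22, 2.79, 2.79, 3.14, 3.14, 3.14].

## Interface

Orientations are given as a unit quaternion [x, y, z, w].
In Python, from workcell import get_obs, optics, workorder, manip gives the robot as it stands.
- The arm moves only by the tool jog_arm, never from a script. Its argument "increments" is a list of rows, each a list of 7 numbers: the shift along the tool's x, y, z in m, then the turn, a rotation vector about the tool's x, y, z in rad, then the opening, from -1 (shut) to 1 (fully open). A call has 1 to 5 rows; each row is the pose to reach, as a shift and turn from the pose commanded when the call began, along the tool's axes at that moment; what a row does not reach only later rows make up. A row lasts 1/12 s, in which the tool goes at most 41.7 mm and 7.16 degrees, less where a joint would pass 70% of its speed; a pose out of reach is approached as far as the arm can. A call with a gripper value outside its range is refused whole. The fingers move at their own pace and stop on an object; "grip_force" is the grip in N (left out, the last holds). Time passes only in rows, so rows that repeat a pose let the fingers close. It gives the time, the measured TCP pose, the force, the opening and the grip force at its end, in the units of the state.
- get_obs(): the state, without advancing time (a new reading comes with each control period).
- optics.camera(name): name is "scene" or "top"; returns a dict with "color" (400x640x3 uint8, red, green, blue), "depth" (400x640 float32, m along the optical axis (not along the pixel's ray), 0 where there is no reading), "K" (3x3 intrinsics, pixels), "R" (3x3) and "t" (3): a world point X has camera coordinates R X + t. Camera axes: x right, y down, z forward; pixel columns grow to the right and rows downward; lengths in m; the calibration is good to about 2 mm. A picture is of the moment at which its call begins.
- workorder.hand_in(): hands the job in; it is judged then, once.
The state is a dict: "clock": time; "joint_pos": joint angles; "joint_velocities": joint speeds; "tau": joint torques, N m; "position": TCP position; "ee_rot": TCP orientation; "ft_force": force on the tool from outside, world axes, zero at the start; "torque": the same for the moment, N m; "grip_width": opening from 0.0 (shut) to 1.0 (fully open); "grasp_force": force on a finger pad.
Only numpy, scipy, OpenCV 4.12 (cv2) and the standard library are available. Lean on these libraries where they do the work, as an engineer would, in place of code of your own. Each camera call takes 0.05 s, during which the arm holds its last target. There are 200 camera calls.

## Task

Run in the flywheel's new bearing with the hand crank: working by the crank handle only, bring the flywheel up to 12 turns a minute counter-clockwise seen from above and keep it between 10 and 14 for at least five seconds on end, never over 20 and never running it backwards. Then bring it to rest with its lug lined up at the fixed pointer (within 18 mm), let go of the handle, and leave the drag weight in its guide and the other things on the bench alone.

Things in the scene. Friction and masses are not known exactly. Their poses are not given: they have to be found in the camera images.
- stand: fixed red base plate 380 x 380 x 12 mm with the upright flywheel axis at its centre. Origin: centre of the underside, on that axis, at bench height; z up; +x points from the axis to the pointer, a steel tongue on a 24 x 40 mm post at the middle of the +x edge, tip 145 mm from the axis, top 108 mm above the bench. Cup, piston and bearing stand loose on three corners
- flywheel (a joint): angle of the flywheel, rad, counter-clockwise from above positive, counting on over the turns; at every multiple of 2 pi the lug is at the pointer. Dark steel disc 280 mm across, top face 90 mm above the bench, 13 kg, inertia 0.11 kg m2 (both vary by up to a third). Its bearing drags with 0.015 N m dry friction plus 0.02 N m per rad/s; the drag weight adds more
- coupling (a point): on the flywheel's axis, 121 mm above the bench, at the top of the viscous coupling (aluminium housing 104 mm across) by which the crank drags the flywheel: torque 0.14 N m per rad/s of speed difference. The flywheel follows the crank with a time constant of about 0.8 s, slips 0.5 to 1.2 rad/s behind it at 12 turns a minute (1.26 rad/s), and stops by itself when the crank is held still
- drag_weight: brass block 30 x 40 x 34 mm, about 0.15 kg, loose in a fixed steel guide frame 75 mm from the axis on the side away from the pointer, top 126 mm above the bench; origin: centre of its underside. It rests on the turning flywheel's face and loads it with a dry friction of 0.03 to 0.12 N m (about 0.065). Leave it in its guide
- lug (a point): centre of the top of the timing lug, an aluminium block 36 mm (radial) x 30 x 20 mm on the flywheel's top face, 115 mm from the axis, this point 110 mm above the bench
- mark (a point): fixed point 115 mm from the axis in line with the pointer, 110 mm above the bench: where the lug's top centre belongs
- grip (a point): grasp point of the crank handle, on the handle's axis, 182 mm above the bench and 75 mm from the flywheel's axis. The steel crank arm below it (100 x 26 mm, top face 143 mm above the bench) turns any number of turns either way about the flywheel's axis
- handle: the crank handle, an upright black cylinder 25 mm across, from 144 to 210 mm above the bench; origin: centre of its lower end. It spins freely on its pin, so a gripper that holds it from above can keep its own yaw while the handle goes round
- cup: white plastic cup, 72 mm across, 70 mm high, origin under its centre, loose on a corner of the plate: leave alone
- piston: steel piston, 68 mm across, 50 mm high, origin under its centre, loose on a corner of the plate: leave alone
- bearing: steel ring 60 mm across, 20 mm high, origin under its centre, loose on a corner of the plate: leave alone
- wrench: steel wrench lying on the bench: leave alone
- screwdriver: screwdriver lying on the bench: leave alone
- spraycan: spray can 64 mm across, 170 mm high, standing on the bench: leave alone

How it is judged:
By the outcome, as a careful person would: the job done as asked, in the order asked, and still so for the second after the job is handed in, with the robot touching nothing.
It also fails if it takes over 67 s, if anything falls off the work surface, if the arm or the gripper's body presses on something with over 40 N, if the wrist force passes 120 N, or if a joint passes its speed limit or range.

## Working session

There is one attempt and no reset: what is moved stays moved. The work goes in short steps, Python scripts to look and compute and a tool call to move; the robot and the scene stay as the last step left them, time stands still between calls to the robot, and variables do not carry over. Pictures are saved under pics/ and viewed, at most 10 in all, crops included, and the job is handed in when it is done.

Besides the shell and the picture viewer there is one more tool, called after ">>>" by a JSON object that holds its "api" and its "payload", one argument or row to a line. jog_arm: Moves the arm, as the interface text tells. Its arguments: {"type":"object","properties":{"increments":{"type":"array"},"grip_force":{"type":"number"}},"required":["increments"]}

```bash
ls; mkdir -p pics
python3 - <<'E'
from workcell import get_obs, optics, manip
import cv2,pickle
o=get_obs();print(o, manip.tip_extent)
d={n:optics.camera(n) for n in("scene","top")}
pickle.dump(d,open("d.pkl","wb"))
for n in d:
    cv2.imwrite(f"pics/{n}1.png",d[n]["color"][:,:,::-1]); print(n,d[n]["K"],d[n]["R"],d[n]["t"])
E
```

```text
pics
{'clock': 0.0, 'joint_pos': array([ 1.25840983,  0.3328945 , -0.06472137,  1.46096208,  0.02159712,
        1.34993093, -0.0885024 ]), 'joint_velocities': array([-0.00039723, -0.00122404, -0.00084545,  0.00046615,  0.00013977,
        0.0008074 ,  0.00050185]), 'tau': array([-2.53676335e-04, -6.25441718e+01,  4.91785922e-02, -3.91598117e+01,
        1.61671860e-02,  9.90111614e-03, -5.19676291e-05]), 'position': array([ 0.17848244, -0.59854991,  0.22469197]), 'ee_rot': array([ 9.89518260e-01,  1.44405853e-01, -1.38580020e-04, -7.36712091e-04]), 'ft_force': array([ 0.07517178, -0.35960368,  0.22472333]), 'torque': array([-0.03156819, -0.00016801, -0.01098829]), 'grasp_force': 0.0, 'grip_width': 1.0000643711782806} 0.025
scene [[440.50493548   0.         321.73370534]
 [  0.         440.50493548 205.67910449]
 [  0.           0.           1.        ]] [[-0.17995683  0.98367135  0.00249357]
 [ 0.82342385  0.15202632 -0.54668195]
 [-0.53813446 -0.09632589 -0.83733663]] [ 0.04665248 -0.39077058  2.02637889]
top [[444.11704986   0.         324.46756014]
 [  0.         444.11704986 201.67479142]
 [  0.           0.           1.        ]] [[-0.02280202 -0.99967706 -0.01121795]
 [-0.99716816  0.02354627 -0.07142299]
 [ 0.07166406  0.00955759 -0.99738303]] [0.06458866 0.58887969 1.51591145]
```

View pics/scene1.png

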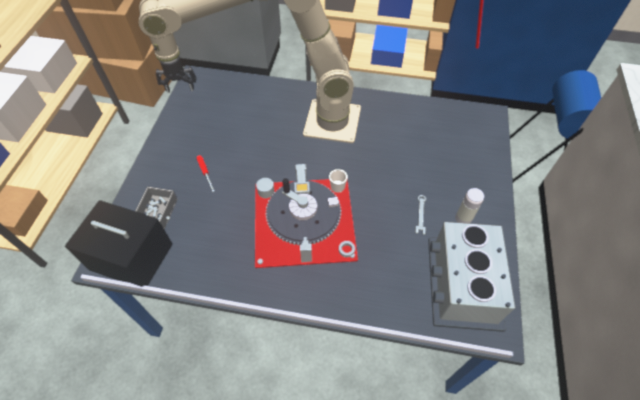

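View pics/top1.png

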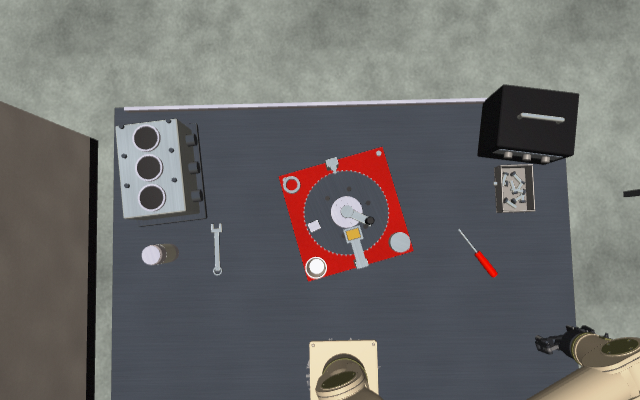

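Top view: axis near (347,212), pointer at (332,163) on the far side, brass weight at (353,235), white lug at (314,226), black handle at (370,221), piston (400,242), cup (316,267), ring (291,184). In the scene view the handle is at (286,186) and the lug at (333,202).

```bash
cat > h.py <<'E'
import numpy as np,cv2
def ray(c,uv,z):
    "points on plane z seen at pixels uv"
    uv=np.atleast_2d(np.asarray(uv,float)); K,R,t=c["K"],c["R"],c["t"]
    d=np.c_[uv,np.ones(len(uv))]@np.linalg.inv(K).T@R; o=-R.T@t
    return o+d*((z-o[2])/d[:,2])[:,None]
def proj(c,X):
    p=c["K"]@(c["R"]@np.asarray(X)+c["t"]); return p[:2]/p[2]
def blobs(m,amin=15):
    n,l,s,cen=cv2.connectedComponentsWithStats(m.astype(np.uint8),connectivity=8)
    return [(s[i,4],cen[i].round(1)) for i in range(1,n) if s[i,4]>=amin]
E
python3 - <<'E'
import pickle; from h import *
d=pickle.load(open("d.pkl","rb")); c=d["top"]; im=c["color"].astype(int); r,g,b=im[...,0],im[...,1],im[...,2]
red=(r>140)&(g<70)&(b<70); red[:, :270]=0; red[:,430:]=0
cnt=max(cv2.findContours(red.astype(np.uint8),0,1)[0],key=cv2.contourArea)
(cx,cy),sz,a=cv2.minAreaRect(cnt); box=cv2.boxPoints(((cx,cy),sz,a))
P=ray(c,box,.012); print(P.round(4),np.linalg.norm(P-np.roll(P,1,0),axis=1).round(4)); ax=P.mean(0);print("axis",ax.round(4))
for k in range(4):
    e=P[k]-P[k-1]; print("edge yaw",np.degrees(np.arctan2(e[1],e[0])).round(2))
tip=ray(c,[[332,163]],.1)[0]; print("pointer",tip.round(3),np.degrees(np.arctan2(*(tip-ax)[1::-1])))
sub=np.zeros_like(red); sub[165:260,300:395]=1
for z,n,m in((.21,"black",(im.max(2)<35)),(.126,"brass",(r>150)&(b<110)&(g>110)),(.11,"white",(im.min(2)>190)),(.121,"light",im.min(2)>165)):
    for A,cn in blobs(m&sub,12):
        X=ray(c,cn,z)[0]; v=X-ax; print(n,A,cn,X.round(4),"r",np.hypot(v[0],v[1]).round(4),"ang",np.degrees(np.arctan2(v[1],v[0])).round(1))
for n in("top","scene"):
    cc=d[n]; p=proj(cc,[*ax[:2],.12]).astype(int); h=45
    cr=cv2.resize(cc["color"][p[1]-h:p[1]+h,p[0]-h:p[0]+h],(400,400),interpolation=cv2.INTER_CUBIC)
    if n=="top": A=cr
    print(n,"crop origin",p-h)
cv2.imwrite("pics/crop.png",np.hstack([A,cr])[:,:,::-1])
E
```

```text
[[ 0.686   0.2117  0.012 ]
 [ 0.732   0.0307  0.012 ]
 [ 0.3647 -0.0611  0.012 ]
 [ 0.3198  0.1168  0.012 ]] [0.3782 0.1867 0.3786 0.1835]
axis [0.5256 0.0745 0.012 ]
edge yaw 14.53
edge yaw -75.75
edge yaw -165.97
edge yaw 104.14
pointer [0.712 0.022 0.1  ] -15.637370512810708
black 12 [366.3 221.7] [ 0.513  -0.0759  0.21  ] r 0.151 ang -94.8
brass 121 [352.7 233.8] [ 0.4773 -0.0382  0.126 ] r 0.1227 ang -113.2
white 531 [344.6 211. ] [ 0.5519 -0.0148  0.11  ] r 0.0931 ang -73.6
white 90 [313.8 225.6] [0.5067 0.0865 0.11  ] r 0.0223 ang 147.6
white 17 [317.4 258. ] [0.4019 0.0771 0.11  ] r 0.1238 ang 178.8
light 39 [332.6 167.5] [0.6939 0.021  0.121 ] r 0.1766 ang -17.7
light 1016 [349.  219.8] [ 0.5226 -0.0278  0.121 ] r 0.1024 ang -91.7
light 93 [313.7 225.6] [0.5065 0.0864 0.121 ] r 0.0225 ang 148.0
light 49 [392.7 241.7] [ 0.4491 -0.1661  0.121 ] r 0.2525 ang -107.6
light 23 [316.3 258.1] [0.4022 0.0803 0.121 ] r 0.1235 ang 177.3
top crop origin [272 174]
scene crop origin [283 157]
```

View pics/crop.png

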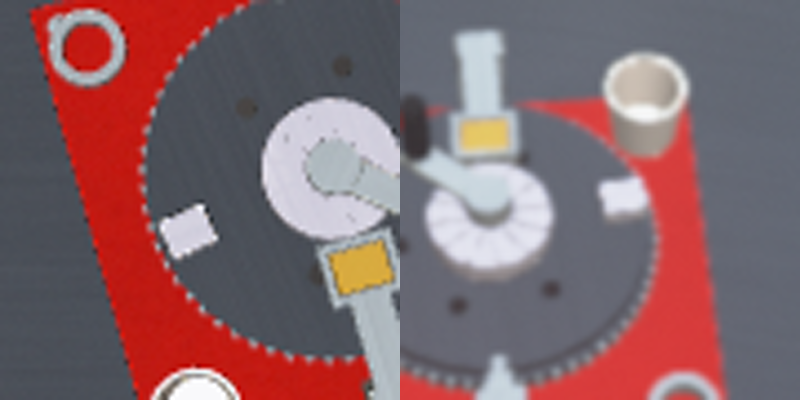

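Crop: the white lug is at (188,231) in the left half, the coupling at (333,165) and the brass weight at (360,268). The red mask split in two, so I redo it with the hull of all the red.

Run:
```python
import pickle; from h import *
d=pickle.load(open("d.pkl","rb")); c=d["top"]; im=c["color"].astype(int); r,g,b=im[...,0],im[...,1],im[...,2]
red=(r>140)&(g<70)&(b<70); red[:, :270]=0; red[:,430:]=0
pts=cv2.findNonZero(red.astype(np.uint8)); box=cv2.boxPoints(cv2.minAreaRect(pts))
P=ray(c,box,.012); print(np.linalg.norm(P-np.roll(P,1,0),axis=1).round(4)); ax=P.mean(0);print("axis plate",ax.round(4))
for k in range(4):
    e=P[k]-P[k-1]; print("edge yaw",np.degrees(np.arctan2(e[1],e[0])).round(2))
def rep(n,X):
    v=X-ax; print(n,X.round(4),"r",np.hypot(v[0],v[1]).round(4),"ang",np.degrees(np.arctan2(v[1],v[0])).round(1))
rep("boss",ray(c,[272+333*.225,174+165*.225],.143)[0])
rep("lug",ray(c,[313.8,225.6],.11)[0]); rep("brass",ray(c,[352.7,233.8],.126)[0])
sub=np.zeros_like(red); sub[205:235,358:385]=1
for A,cn in blobs((im.max(2)<60)&sub,8): print(A,cn); rep("handle top",ray(c,cn,.205)[0])
h=cv2.resize(c["color"][200:240,350:390],(400,400),interpolation=cv2.INTER_NEAREST)
s=d["scene"]; q=s["color"].astype(int); m=np.zeros_like(red); m[170:205,275:300]=1
for A,cn in blobs((q.max(2)<60)&m,8): print("scene",A,cn); rep("handle mid",ray(s,cn,.177)[0])
cv2.imwrite("pics/h.png",np.hstack([h,cv2.resize(s["color"][165:205,270:310],(400,400),interpolation=cv2.INTER_NEAREST)])[:,:,::-1])
```

```text
[0.378  0.3849 0.3789 0.3781]
axis plate [ 0.55   -0.0203  0.012 ]
edge yaw 14.95
edge yaw -75.32
edge yaw -166.07
edge yaw 104.55
boss [ 0.5497 -0.021   0.143 ] r 0.0007 ang -116.5
lug [0.5067 0.0865 0.11  ] r 0.1153 ang 112.0
brass [ 0.4773 -0.0382  0.126 ] r 0.0749 ang -166.1
39 [368.9 220.5]
handle top [ 0.5166 -0.0843  0.205 ] r 0.0722 ang -117.6
scene 28 [286.1 186.9]
handle mid [ 0.5245 -0.0838  0.177 ] r 0.0684 ang -111.9
```

View pics/h.png

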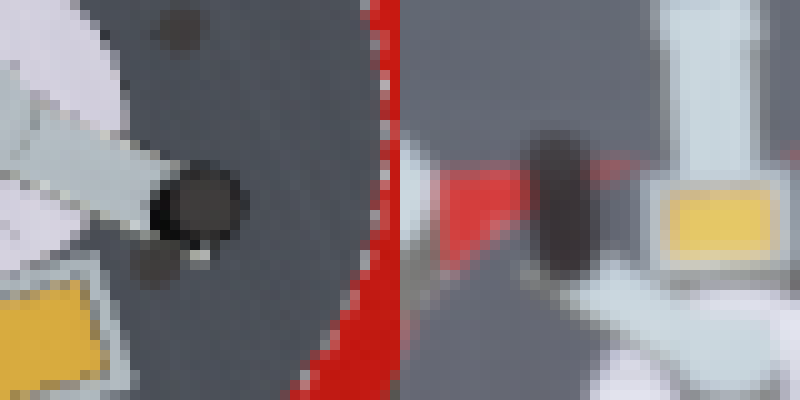

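The measurements agree with the sizes given: plate centre (0.550,-0.0205), lug radius 115 mm, weight radius 75 mm, and the handle at about -115° and 74 mm from the axis. I start moving now.

>>> {"api": "jog_arm", "payload": {
  "increments": [
    [0.026,-0.022,-0.015,0,0,0.058,1],
    [0.052,-0.044,-0.03,0,0,0.116,1],
    [0.079,-0.065,-0.045,0,0,0.174,1],
    [0.105,-0.087,-0.06,0,0,0.232,1],
    [0.131,-0.108,-0.075,0,0,0.29,1]
  ],
  "grip_force": 40
}}

```text
clock: 0.52
position: [0.2738, -0.4563, 0.3009]
ee_rot: [1.0, -0.002, -0.0, -0.0]
ft_force: [1.8, 0.2, 0.2]
grip_width: 1.0
grasp_force: 0.0
```

Run:
```python
from workcell import get_obs
from scipy.spatial.transform import Rotation as R
import pickle; from h import *
o=get_obs(); print(o["clock"],o["position"].round(4),R.from_quat(o["ee_rot"]).as_matrix().round(3),o["joint_pos"].round(2),o["ft_force"])
d=pickle.load(open("d.pkl","rb")); ax=np.array([.55,-.0205])
for n,uv,z in(("top",(370,219.8),.21),("scene",(285.8,185.5),.177)):
    X=ray(d[n],uv,z)[0]; v=X[:2]-ax; print(n,X.round(4),np.hypot(*v).round(4),np.degrees(np.arctan2(v[1],v[0])).round(1))
```

```text
0.5167 [ 0.2738 -0.4563  0.3009] [[ 1.    -0.003 -0.   ]
 [-0.003 -1.     0.   ]
 [-0.    -0.    -1.   ]] [ 1.07  0.1  -0.14  1.58  0.01  1.46 -0.64] [1.75434032 0.15531906 0.23262526]
top [ 0.5185 -0.0873  0.21  ] 0.0738 -115.3
scene [ 0.5186 -0.0863  0.177 ] 0.0729 -115.5
```

>>> {"api": "jog_arm", "payload": {
  "increments": [
    [0.02,-0.031,0,0,0,0,1],
    [0.041,-0.061,0,0,0,0,1],
    [0.061,-0.092,0,0,0,0,1],
    [0.081,-0.123,0,0,0,0,1],
    [0.102,-0.153,0,0,0,0,1]
  ]
}}

```text
clock: 0.93
position: [0.3757, -0.3032, 0.3004]
ee_rot: [1.0, -0.0, -0.0, 0.0]
ft_force: [0.4, -0.6, 0.6]
grip_width: 0.997
grasp_force: 0.0
```

>>> {"api": "jog_arm", "payload": {
  "increments": [
    [0.02,-0.031,0,0,0,0,1],
    [0.041,-0.061,0,0,0,0,1],
    [0.061,-0.092,0,0,0,0,1],
    [0.081,-0.123,0,0,0,0,1],
    [0.102,-0.153,0,0,0,0,1]
  ]
}}

```text
clock: 1.35
position: [0.4778, -0.1502, 0.3005]
ee_rot: [1.0, -0.0, -0.0, 0.0]
ft_force: [1.2, -0.5, -0.1]
grip_width: 0.996
grasp_force: 0.0
```

>>> {"api": "jog_arm", "payload": {
  "increments": [
    [0.02,-0.031,0,0,0,0,1],
    [0.04,-0.062,0,0,0,0,1],
    [0.04,-0.062,0,0,0,0,1],
    [0.04,-0.062,0.025,0,0,0,1],
    [0.04,-0.062,0.035,0,0,0,1]
  ]
}}

```text
clock: 1.77
position: [0.5168, -0.0894, 0.2631]
ee_rot: [1.0, 0.001, -0.001, -0.0]
ft_force: [-0.5, -0.9, -0.7]
grip_width: 0.999
grasp_force: 0.0
```

Run:
```python
from workcell import get_obs,optics
import cv2,numpy as np; from h import *
o=get_obs(); print(o["clock"],o["position"].round(4),o["joint_pos"].round(2),o["ft_force"].round(1))
f=[]
for n in("top","scene"):
    c=optics.camera(n); p=proj(c,[.55,-.02,.15]).astype(int); f.append(cv2.resize(c["color"][p[1]-40:p[1]+40,p[0]-40:p[0]+40],(400,400),interpolation=cv2.INTER_CUBIC))
cv2.imwrite("pics/a.png",np.hstack(f)[:,:,::-1])
```

```text
1.7667 [ 0.5168 -0.0894  0.2631] [ 0.6   0.13 -0.56  1.64  0.07  1.39 -1.54] [-0.5 -0.9 -0.7]
```

View pics/a.png

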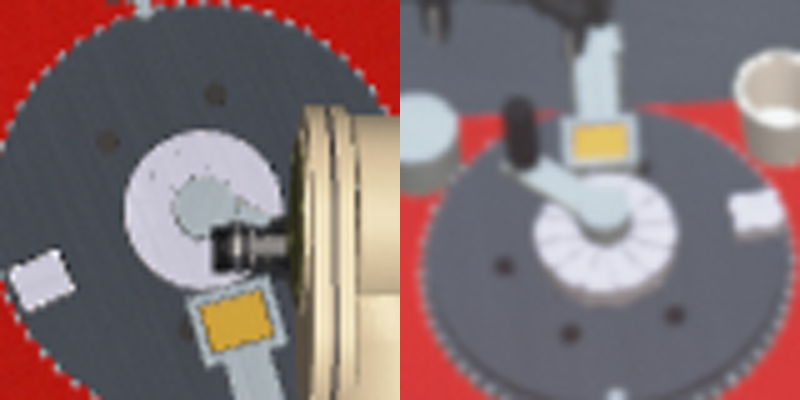

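Left half: the arm hides the handle, the lug is at (42,280) unchanged. Right half: the fingers at (440,15) and (590,30) straddle the handle at (520,110), so I go down and grip.

>>> {"api": "jog_arm", "payload": {
  "increments": [
    [0.001,-0.001,0.03,0,0,0,1],
    [0.001,-0.001,0.06,0,0,0,1],
    [0.001,-0.001,0.075,0,0,0,1],
    [0.001,-0.001,0.075,0,0,0,0.3],
    [0.001,-0.001,0.075,0,0,0,0]
  ]
}}

```text
clock: 2.28
position: [0.5183, -0.0896, 0.1912]
ee_rot: [1.0, -0.001, -0.0, -0.0]
ft_force: [-0.1, -0.7, -0.1]
grip_width: 0.748
grasp_force: 0.0
```

>>> {"api": "jog_arm", "payload": {
  "increments": [
    [0,0,0,0,0,0,-0.2],
    [0,0,0,0,0,0,-0.4],
    [0,0,0,0,0,0,-0.6],
    [0,0,0,0,0,0,-1],
    [0,0,0,0,0,0,-1]
  ]
}}

```text
clock: 2.7
position: [0.5196, -0.0886, 0.1923]
ee_rot: [1.0, 0.0, 0.002, 0.0]
ft_force: [0.7, 1.0, 4.4]
grip_width: 0.264
grasp_force: 39.0
```

>>> {"api": "jog_arm", "payload": {
  "increments": [
    [0,0,0,0,0,0,-1],
    [0,0,0,0,0,0,-1],
    [0,0,0,0,0,0,-1]
  ]
}}

```text
clock: 2.95
position: [0.5196, -0.0886, 0.1923]
ee_rot: [1.0, 0.0, 0.002, 0.0]
ft_force: [1.0, 2.0, 6.0]
grip_width: 0.261
grasp_force: 39.0
```

```bash
cat > lug.py <<'E'
from workcell import get_obs,optics
from h import *
AX=np.array([.55,-.0205]); PT=14.5
def look():
    "lug angle (deg, from pointer) in each camera; time"
    o=get_obs(); out=[round(float(o["clock"]),3)]
    for n in("top","scene"):
        c=optics.camera(n); im=c["color"].astype(int)
        m=(im.min(2)>165)
        for A,cn in blobs(m,8):
            v=ray(c,cn,.108)[0][:2]-AX; r=np.hypot(*v)
            if .103<r<.127 and A<170: out.append((n,int(A),round(float(r),4),round(float(np.degrees(np.arctan2(v[1],v[0]))-PT)%360,1)))
    return o,out
if __name__=="__main__":
    o,l=look(); p=o["position"]; v=p[:2]-AX
    print(l); print("tcp",p.round(4),"r",np.hypot(*v).round(4),"ang",np.degrees(np.arctan2(v[1],v[0])).round(1),"F",o["ft_force"].round(1),"w",round(o["grip_width"],3),"g",o["grasp_force"],"q",o["joint_pos"].round(2))
E
python3 lug.py
```

```text
[2.95, ('top', 91, 0.1153, 97.7), ('scene', 143, 0.1222, 178.3), ('scene', 70, 0.116, 97.0)]
tcp [ 0.5196 -0.0886  0.1923] r 0.0746 ang -114.0 F [1. 2. 6.] w 0.261 g 39.03444353258237 q [ 0.59  0.18 -0.56  1.74  0.1   1.24 -1.57]
```

Gripped (width 0.26, about 25 mm across; small forces). Next is a small row generator for the crank circle.

```bash
cat > gen.py <<'E'
# usage: gen.py deg deg ... : rows of the next calls (5 each); state = commanded phase
import sys,json,os
from h import *; from lug import AX
R=.075; f="st.json"
st=json.load(open(f)) if os.path.exists(f) else {"phi":-114.0,"p":[.5196,-.0886]}
inc=[float(a) for s in sys.argv[1:] for a in ([s.split("x")[0]]*int(s.split("x")[1]) if "x" in s else [s])]
phi,p=st["phi"],np.array(st["p"])
for k in range(0,len(inc),5):
    p0=p; rows=[]
    for a in inc[k:k+5]:
        phi+=a; t=AX+R*np.array([np.cos(np.radians(phi)),np.sin(np.radians(phi))]); d=(t-p0).round(3); p=p0+d
        rows.append([float(d[0]),float(-d[1]),0,0,0,0,-1])
    print(json.dumps(rows))
json.dump({"phi":phi,"p":p.tolist()},open(f,"w")); print("phi",phi)
E
python3 gen.py 2 4 6 8 9 10x15
```

```text
[[0.002, 0.001, 0, 0, 0, 0, -1], [0.007, 0.003, 0, 0, 0, 0, -1], [0.015, 0.005, 0, 0, 0, 0, -1], [0.025, 0.007, 0, 0, 0, 0, -1], [0.037, 0.007, 0, 0, 0, 0, -1]]
[[0.013, -0.003, 0, 0, 0, 0, -1], [0.025, -0.007, 0, 0, 0, 0, -1], [0.036, -0.014, 0, 0, 0, 0, -1], [0.046, -0.022, 0, 0, 0, 0, -1], [0.055, -0.032, 0, 0, 0, 0, -1]]
[[0.006, -0.011, 0, 0, 0, 0, -1], [0.011, -0.024, 0, 0, 0, 0, -1], [0.013, -0.037, 0, 0, 0, 0, -1], [0.013, -0.05, 0, 0, 0, 0, -1], [0.011, -0.063, 0, 0, 0, 0, -1]]
[[-0.005, -0.012, 0, 0, 0, 0, -1], [-0.011, -0.023, 0, 0, 0, 0, -1], [-0.02, -0.033, 0, 0, 0, 0, -1], [-0.03, -0.042, 0, 0, 0, 0, -1], [-0.041, -0.048, 0, 0, 0, 0, -1]]
phi 65.0
```

>>> {"api": "jog_arm", "payload": {
  "increments": [
    [0.002,0.001,0,0,0,0,-1],
    [0.007,0.003,0,0,0,0,-1],
    [0.015,0.005,0,0,0,0,-1],
    [0.025,0.007,0,0,0,0,-1],
    [0.037,0.007,0,0,0,0,-1]
  ]
}}

```text
clock: 3.47
position: [0.5562, -0.0948, 0.1922]
ee_rot: [1.0, 0.0, 0.001, -0.001]
ft_force: [-2.8, 6.6, 7.3]
grip_width: 0.259
grasp_force: 39.3
```

>>> {"api": "jog_arm", "payload": {
  "increments": [
    [0.013,-0.003,0,0,0,0,-1],
    [0.025,-0.007,0,0,0,0,-1],
    [0.036,-0.014,0,0,0,0,-1],
    [0.046,-0.022,0,0,0,0,-1],
    [0.055,-0.032,0,0,0,0,-1]
  ]
}}

```text
clock: 3.88
position: [0.6109, -0.0635, 0.1922]
ee_rot: [1.0, -0.0, 0.0, -0.0]
ft_force: [-7.9, 2.9, 9.1]
grip_width: 0.262
grasp_force: 39.5
```

>>> {"api": "jog_arm", "payload": {
  "increments": [
    [0.006,-0.011,0,0,0,0,-1],
    [0.011,-0.024,0,0,0,0,-1],
    [0.013,-0.037,0,0,0,0,-1],
    [0.013,-0.05,0,0,0,0,-1],
    [0.011,-0.063,0,0,0,0,-1]
  ]
}}

```text
clock: 4.3
position: [0.6224, -0.0012, 0.1923]
ee_rot: [1.0, -0.001, 0.001, 0.0]
ft_force: [-3.9, -3.0, 7.3]
grip_width: 0.263
grasp_force: 39.3
```

>>> {"api": "jog_arm", "payload": {
  "increments": [
    [-0.005,-0.012,0,0,0,0,-1],
    [-0.011,-0.023,0,0,0,0,-1],
    [-0.02,-0.033,0,0,0,0,-1],
    [-0.03,-0.042,0,0,0,0,-1],
    [-0.041,-0.048,0,0,0,0,-1]
  ]
}}

```text
clock: 4.72
position: [0.5813, 0.0482, 0.1923]
ee_rot: [1.0, 0.0, 0.002, -0.0]
ft_force: [1.8, 0.6, 5.8]
grip_width: 0.263
grasp_force: 39.2
```

```bash
python3 lug.py; python3 gen.py 10x15
```

```text
[4.717]
tcp [0.5813 0.0482 0.1923] r 0.0755 ang 65.5 F [1.8 0.6 5.8] w 0.263 g 39.248600809369236 q [ 0.34  0.32 -0.61  1.6   0.19  1.28 -1.87]
[[-0.012, -0.005, 0, 0, 0, 0, -1], [-0.025, -0.007, 0, 0, 0, 0, -1], [-0.038, -0.007, 0, 0, 0, 0, -1], [-0.051, -0.005, 0, 0, 0, 0, -1], [-0.063, -0.0, 0, 0, 0, 0, -1]]
[[-0.012, 0.006, 0, 0, 0, 0, -1], [-0.022, 0.015, 0, 0, 0, 0, -1], [-0.03, 0.025, 0, 0, 0, 0, -1], [-0.037, 0.036, 0, 0, 0, 0, -1], [-0.041, 0.048, 0, 0, 0, 0, -1]]
[[-0.002, 0.013, 0, 0, 0, 0, -1], [-0.002, 0.026, 0, 0, 0, 0, -1], [-0.0, 0.039, 0, 0, 0, 0, -1], [0.004, 0.052, 0, 0, 0, 0, -1], [0.011, 0.063, 0, 0, 0, 0, -1]]
phi 215.0
```

>>> {"api": "jog_arm", "payload": {
  "increments": [
    [-0.012,-0.005,0,0,0,0,-1],
    [-0.025,-0.007,0,0,0,0,-1],
    [-0.038,-0.007,0,0,0,0,-1],
    [-0.051,-0.005,0,0,0,0,-1],
    [-0.063,0,0,0,0,0,-1]
  ]
}}

```text
clock: 5.23
position: [0.518, 0.0483, 0.1923]
ee_rot: [1.0, 0.001, 0.002, -0.001]
ft_force: [0.8, 3.0, 7.3]
grip_width: 0.261
grasp_force: 40.2
```

>>> {"api": "jog_arm", "payload": {
  "increments": [
    [-0.012,0.006,0,0,0,0,-1],
    [-0.022,0.015,0,0,0,0,-1],
    [-0.03,0.025,0,0,0,0,-1],
    [-0.037,0.036,0,0,0,0,-1],
    [-0.041,0.048,0,0,0,0,-1]
  ]
}}

```text
clock: 5.65
position: [0.4768, -0.0009, 0.1922]
ee_rot: [1.0, 0.0, 0.001, 0.0]
ft_force: [-0.7, 1.8, 7.4]
grip_width: 0.261
grasp_force: 40.2
```

```bash
sed -i 's/c=optics.camera(n); im/c=optics.camera(n); cv2.imwrite(f"pics\/{n}_{out[0]:.2f}.png",c["color"][:,:,::-1]); im/' lug.py; python3 lug.py
python3 - <<'E'
import cv2,glob,numpy as np
f=[cv2.imread(sorted(glob.glob(f"pics/{n}_*.png"))[-1]) for n in("top","scene")]
cv2.imwrite("pics/b.png",np.hstack([cv2.resize(f[0][160:265,285:415],(400,323)),cv2.resize(f[1][160:265,245:375],(400,323))]))
E
```

```text
[5.65, ('top', 91, 0.1142, 237.2), ('top', 110, 0.1147, 200.9), ('top', 122, 0.109, 193.7), ('top', 126, 0.1262, 135.2), ('scene', 68, 0.1141, 241.5)]
tcp [ 0.4768 -0.0009  0.1922] r 0.0758 ang 165.0 F [-0.7  1.8  7.4] w 0.261 g 40.17953636823222 q [ 0.49  0.06 -0.6   1.86  0.04  1.23 -1.69]
```

View pics/b.png

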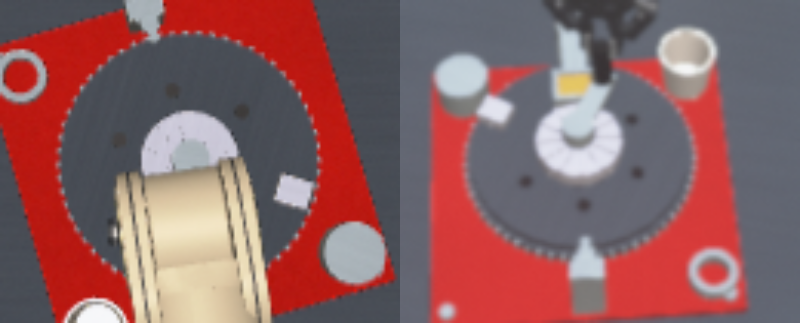

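At 5.65 s the lug is at about (293,190) in the left half and (494,110) in the right half. That is 237° to 241°, so it is turning counter-clockwise. I'll fit a small model of the coupling.

```bash
cat > model.py <<'E'
import numpy as np, json
from scipy.optimize import least_squares
# LOG: (t_start, [deg per row]); LUG: (t, unwrapped deg)
def crank(log,t):
    for t0,inc in log:
        k=int((t-t0)*12)
        if t>=t0 and k<len(inc): return np.radians(inc[k])*12
    return 0.
def sim(par,log,tend,th0=97.6,t0=3.0,dt=.005,lag=.03):
    I,D=par; w=0.;th=np.radians(th0);wc=0.;T=[];TH=[];W=[];t=t0
    while t<=tend:
        wc+=dt/lag*(crank(log,t)-wc); tq=.14*(wc-w)-.02*w
        f=.015+D
        if w<=0 and tq<f: w=0.
        else: w=max(0.,w+dt*(tq-f)/I)
        th+=w*dt; t+=dt; T.append(t);TH.append(np.degrees(th));W.append(w)
    return np.array(T),np.array(TH),np.array(W)
def fit(log,lug):
    def res(p):
        T,TH,W=sim(p,log,lug[-1][0]+.02); return np.r_[[np.interp(t,T,TH)-a for t,a in lug],(p[0]-.11)/.02,(p[1]-.065)/.025]/1.
    return least_squares(res,[.11,.065],diff_step=.02).x
E
cat > data.py <<'E'
LOG=[(3.05,[2,4,6,8,9]+[10]*15),(4.817,[10]*10)]
LUG=[(5.65,237.2),(5.7,241.0)]
E
python3 - <<'E'
from model import *; from data import *
p=fit(LOG,LUG); print(p)
for q in(p,(.11,.065),(.08,.065),(.14,.065)):
    T,TH,W=sim(q,LOG,5.72); print(q,TH[-5].round(1),"w at 4.7,5.6,5.7",np.interp([4.7,5.6,5.7],T,W).round(3))
E
# lug.py: scene camera only, tighter area
sed -i 's/in("top","scene")/in("scene",)/; s/A<170/(75<A<105 if n=="top" else 50<A<95)/' lug.py; python3 gen.py 10x10
```

```text
[0.10076296 0.04222728]
[0.10076296 0.04222728] 241.4 w at 4.7,5.6,5.7 [1.315 1.356 1.303]
(0.11, 0.065) 221.9 w at 4.7,5.6,5.7 [1.154 1.202 1.155]
(0.08, 0.065) 233.8 w at 4.7,5.6,5.7 [1.249 1.246 1.173]
(0.14, 0.065) 211.2 w at 4.7,5.6,5.7 [1.059 1.151 1.12 ]
[[0.008, 0.01, 0, 0, 0, 0, -1], [0.018, 0.018, 0, 0, 0, 0, -1], [0.03, 0.025, 0, 0, 0, 0, -1], [0.042, 0.029, 0, 0, 0, 0, -1], [0.055, 0.032, 0, 0, 0, 0, -1]]
[[0.013, -0.0, 0, 0, 0, 0, -1], [0.026, -0.003, 0, 0, 0, 0, -1], [0.038, -0.007, 0, 0, 0, 0, -1], [0.049, -0.014, 0, 0, 0, 0, -1], [0.059, -0.022, 0, 0, 0, 0, -1]]
phi 315.0
```

>>> {"api": "jog_arm", "payload": {
  "increments": [
    [-0.002,0.013,0,0,0,0,-1],
    [-0.002,0.026,0,0,0,0,-1],
    [0,0.039,0,0,0,0,-1],
    [0.004,0.052,0,0,0,0,-1],
    [0.011,0.063,0,0,0,0,-1]
  ]
}}

```text
clock: 6.17
position: [0.4888, -0.0644, 0.1922]
ee_rot: [1.0, 0.0, 0.002, 0.0]
ft_force: [3.8, 3.5, 6.3]
grip_width: 0.263
grasp_force: 40.1
```

>>> {"api": "jog_arm", "payload": {
  "increments": [
    [0.008,0.01,0,0,0,0,-1],
    [0.018,0.018,0,0,0,0,-1],
    [0.03,0.025,0,0,0,0,-1],
    [0.042,0.029,0,0,0,0,-1],
    [0.055,0.032,0,0,0,0,-1]
  ]
}}

```text
clock: 6.58
position: [0.5441, -0.0951, 0.1921]
ee_rot: [1.0, 0.0, 0.001, -0.001]
ft_force: [-0.3, 10.1, 9.7]
grip_width: 0.263
grasp_force: 40.4
```

>>> {"api": "jog_arm", "payload": {
  "increments": [
    [0.013,0,0,0,0,0,-1],
    [0.026,-0.003,0,0,0,0,-1],
    [0.038,-0.007,0,0,0,0,-1],
    [0.049,-0.014,0,0,0,0,-1],
    [0.059,-0.022,0,0,0,0,-1]
  ]
}}

```text
clock: 7.0
position: [0.6025, -0.0734, 0.1921]
ee_rot: [1.0, -0.0, 0.001, -0.0]
ft_force: [-5.4, 4.2, 11.9]
grip_width: 0.261
grasp_force: 40.5
```

```bash
python3 lug.py
```

```text
[7.0, ('scene', 80, 0.1161, 338.6)]
tcp [ 0.6025 -0.0734  0.1921] r 0.0745 ang -45.2 F [-5.4  4.2 11.9] w 0.261 g 40.539547299267724 q [ 0.46  0.36 -0.52  1.54  0.18  1.29 -1.65]
```

```bash
cat > data.py <<'E'
LOG=[(3.05,[2,4,6,8,9]+[10]*15),(4.817,[10]*10),(5.75,[10]*15)]
LUG=[(5.65,237.2),(5.7,241.0),(7.0,338.6)]
E
python3 - <<'E'
from model import *; from data import *
p=fit(LOG,LUG); print(p)
T,TH,W=sim(p,LOG,7.05); print([np.interp(t,T,TH).round(1) for t,_ in LUG],"w",np.interp([5.75,6.2,6.6,7.0],T,W).round(3),"steady",[(s,((.14*np.radians(s)*12-.015-p[1])/.16).round(3)) for s in(9,9.5,10)])
E
python3 gen.py 10x5 9.7x15
```

```text
[0.10063019 0.04231313]
[np.float64(237.2), np.float64(241.0), np.float64(338.6)] w [1.186 1.29  1.377 1.423] steady [(9, np.float64(1.291)), (9.5, np.float64(1.383)), (10, np.float64(1.474))]
[[0.009, -0.01, 0, 0, 0, 0, -1], [0.015, -0.021, 0, 0, 0, 0, -1], [0.02, -0.034, 0, 0, 0, 0, -1], [0.022, -0.047, 0, 0, 0, 0, -1], [0.022, -0.06, 0, 0, 0, 0, -1]]
[[-0.002, -0.012, 0, 0, 0, 0, -1], [-0.006, -0.024, 0, 0, 0, 0, -1], [-0.012, -0.035, 0, 0, 0, 0, -1], [-0.02, -0.045, 0, 0, 0, 0, -1], [-0.03, -0.053, 0, 0, 0, 0, -1]]
[[-0.011, -0.007, 0, 0, 0, 0, -1], [-0.023, -0.012, 0, 0, 0, 0, -1], [-0.035, -0.014, 0, 0, 0, 0, -1], [-0.048, -0.015, 0, 0, 0, 0, -1], [-0.06, -0.013, 0, 0, 0, 0, -1]]
[[-0.012, 0.003, 0, 0, 0, 0, -1], [-0.024, 0.009, 0, 0, 0, 0, -1], [-0.034, 0.016, 0, 0, 0, 0, -1], [-0.043, 0.025, 0, 0, 0, 0, -1], [-0.05, 0.036, 0, 0, 0, 0, -1]]
phi 510.49999999999983
```

The model fits all the readings; speed is now about 1.40 rad/s and 8.8° per row should hold 1.26. I reset the generator to the present phase.

```bash
echo '{"phi":315.0,"p":[0.6026,-0.0736]}' > st.json; python3 gen.py 8.8x30
```

```text
[[0.008, -0.009, 0, 0, 0, 0, -1], [0.014, -0.019, 0, 0, 0, 0, -1], [0.018, -0.029, 0, 0, 0, 0, -1], [0.021, -0.04, 0, 0, 0, 0, -1], [0.022, -0.052, 0, 0, 0, 0, -1]]
[[-0.0, -0.011, 0, 0, 0, 0, -1], [-0.003, -0.023, 0, 0, 0, 0, -1], [-0.007, -0.033, 0, 0, 0, 0, -1], [-0.013, -0.043, 0, 0, 0, 0, -1], [-0.02, -0.052, 0, 0, 0, 0, -1]]
[[-0.008, -0.008, 0, 0, 0, 0, -1], [-0.018, -0.014, 0, 0, 0, 0, -1], [-0.028, -0.019, 0, 0, 0, 0, -1], [-0.039, -0.023, 0, 0, 0, 0, -1], [-0.051, -0.024, 0, 0, 0, 0, -1]]
[[-0.011, 0.0, 0, 0, 0, 0, -1], [-0.023, 0.002, 0, 0, 0, 0, -1], [-0.033, 0.006, 0, 0, 0, 0, -1], [-0.044, 0.011, 0, 0, 0, 0, -1], [-0.053, 0.018, 0, 0, 0, 0, -1]]
[[-0.008, 0.008, 0, 0, 0, 0, -1], [-0.015, 0.018, 0, 0, 0, 0, -1], [-0.02, 0.028, 0, 0, 0, 0, -1], [-0.023, 0.039, 0, 0, 0, 0, -1], [-0.025, 0.05, 0, 0, 0, 0, -1]]
[[-0.0, 0.012, 0, 0, 0, 0, -1], [0.001, 0.023, 0, 0, 0, 0, -1], [0.005, 0.034, 0, 0, 0, 0, -1], [0.01, 0.045, 0, 0, 0, 0, -1], [0.016, 0.054, 0, 0, 0, 0, -1]]
phi 578.9999999999999
```

>>> {"api": "jog_arm", "payload": {
  "increments": [
    [0.008,-0.009,0,0,0,0,-1],
    [0.014,-0.019,0,0,0,0,-1],
    [0.018,-0.029,0,0,0,0,-1],
    [0.021,-0.04,0,0,0,0,-1],
    [0.022,-0.052,0,0,0,0,-1]
  ]
}}

```text
clock: 7.47
position: [0.6246, -0.0224, 0.1922]
ee_rot: [1.0, -0.001, 0.001, 0.0]
ft_force: [-2.2, -1.1, 9.9]
grip_width: 0.263
grasp_force: 40.3
```

>>> {"api": "jog_arm", "payload": {
  "increments": [
    [0,-0.011,0,0,0,0,-1],
    [-0.003,-0.023,0,0,0,0,-1],
    [-0.007,-0.033,0,0,0,0,-1],
    [-0.013,-0.043,0,0,0,0,-1],
    [-0.02,-0.052,0,0,0,0,-1]
  ]
}}

```text
clock: 7.88
position: [0.605, 0.0306, 0.1923]
ee_rot: [1.0, -0.0, 0.002, -0.0]
ft_force: [2.3, 0.1, 8.1]
grip_width: 0.258
grasp_force: 40.1
```

>>> {"api": "jog_arm", "payload": {
  "increments": [
    [-0.008,-0.008,0,0,0,0,-1],
    [-0.018,-0.014,0,0,0,0,-1],
    [-0.028,-0.019,0,0,0,0,-1],
    [-0.039,-0.023,0,0,0,0,-1],
    [-0.051,-0.024,0,0,0,0,-1]
  ]
}}

```text
clock: 8.3
position: [0.5535, 0.0552, 0.1923]
ee_rot: [1.0, 0.0, 0.002, -0.0]
ft_force: [1.9, 2.4, 7.3]
grip_width: 0.258
grasp_force: 40.2
```

>>> {"api": "jog_arm", "payload": {
  "increments": [
    [-0.011,0,0,0,0,0,-1],
    [-0.023,0.002,0,0,0,0,-1],
    [-0.033,0.006,0,0,0,0,-1],
    [-0.044,0.011,0,0,0,0,-1],
    [-0.053,0.018,0,0,0,0,-1]
  ]
}}

```text
clock: 8.72
position: [0.5, 0.0367, 0.1922]
ee_rot: [1.0, 0.0, 0.002, -0.0]
ft_force: [-0.8, 2.3, 8.6]
grip_width: 0.262
grasp_force: 40.3
```

>>> {"api": "jog_arm", "payload": {
  "increments": [
    [-0.008,0.008,0,0,0,0,-1],
    [-0.015,0.018,0,0,0,0,-1],
    [-0.02,0.028,0,0,0,0,-1],
    [-0.023,0.039,0,0,0,0,-1],
    [-0.025,0.05,0,0,0,0,-1]
  ]
}}

```text
clock: 9.13
position: [0.4746, -0.0142, 0.1922]
ee_rot: [1.0, 0.0, 0.001, 0.0]
ft_force: [-1.3, 1.0, 10.2]
grip_width: 0.265
grasp_force: 40.4
```

>>> {"api": "jog_arm", "payload": {
  "increments": [
    [0,0.012,0,0,0,0,-1],
    [0.001,0.023,0,0,0,0,-1],
    [0.005,0.034,0,0,0,0,-1],
    [0.01,0.045,0,0,0,0,-1],
    [0.016,0.054,0,0,0,0,-1]
  ]
}}

```text
clock: 9.55
position: [0.4921, -0.0685, 0.1922]
ee_rot: [1.0, -0.0, 0.002, 0.0]
ft_force: [4.0, 4.3, 5.8]
grip_width: 0.259
grasp_force: 40.0
```

```bash
python3 lug.py; python3 gen.py 8.8x30
```

```text
[9.55]
tcp [ 0.4921 -0.0685  0.1922] r 0.0753 ang -140.3 F [4.  4.3 5.8] w 0.259 g 40.01016698079184 q [ 0.52  0.1  -0.5   1.82  0.05  1.23 -1.56]
[[0.008, 0.008, 0, 0, 0, 0, -1], [0.017, 0.016, 0, 0, 0, 0, -1], [0.027, 0.021, 0, 0, 0, 0, -1], [0.038, 0.025, 0, 0, 0, 0, -1], [0.049, 0.027, 0, 0, 0, 0, -1]]
[[0.012, 0.001, 0, 0, 0, 0, -1], [0.023, -0.0, 0, 0, 0, 0, -1], [0.034, -0.003, 0, 0, 0, 0, -1], [0.045, -0.008, 0, 0, 0, 0, -1], [0.055, -0.014, 0, 0, 0, 0, -1]]
[[0.008, -0.008, 0, 0, 0, 0, -1], [0.016, -0.017, 0, 0, 0, 0, -1], [0.021, -0.027, 0, 0, 0, 0, -1], [0.026, -0.037, 0, 0, 0, 0, -1], [0.028, -0.048, 0, 0, 0, 0, -1]]
[[0.001, -0.012, 0, 0, 0, 0, -1], [0.001, -0.023, 0, 0, 0, 0, -1], [-0.002, -0.035, 0, 0, 0, 0, -1], [-0.006, -0.045, 0, 0, 0, 0, -1], [-0.012, -0.055, 0, 0, 0, 0, -1]]
[[-0.007, -0.009, 0, 0, 0, 0, -1], [-0.016, -0.017, 0, 0, 0, 0, -1], [-0.026, -0.023, 0, 0, 0, 0, -1], [-0.036, -0.028, 0, 0, 0, 0, -1], [-0.047, -0.031, 0, 0, 0, 0, -1]]
[[-0.012, -0.001, 0, 0, 0, 0, -1], [-0.023, -0.001, 0, 0, 0, 0, -1], [-0.035, 0.002, 0, 0, 0, 0, -1], [-0.045, 0.005, 0, 0, 0, 0, -1], [-0.055, 0.011, 0, 0, 0, 0, -1]]
phi 842.9999999999985
```

>>> {"api": "jog_arm", "payload": {
  "increments": [
    [0.008,0.008,0,0,0,0,-1],
    [0.017,0.016,0,0,0,0,-1],
    [0.027,0.021,0,0,0,0,-1],
    [0.038,0.025,0,0,0,0,-1],
    [0.049,0.027,0,0,0,0,-1]
  ]
}}

```text
clock: 10.02
position: [0.5411, -0.0946, 0.1922]
ee_rot: [1.0, 0.0, 0.001, -0.0]
ft_force: [-1.0, 5.8, 9.5]
grip_width: 0.262
grasp_force: 40.3
```

>>> {"api": "jog_arm", "payload": {
  "increments": [
    [0.012,0.001,0,0,0,0,-1],
    [0.023,0,0,0,0,0,-1],
    [0.034,-0.003,0,0,0,0,-1],
    [0.045,-0.008,0,0,0,0,-1],
    [0.055,-0.014,0,0,0,0,-1]
  ]
}}

```text
clock: 10.43
position: [0.5953, -0.0797, 0.1921]
ee_rot: [1.0, 0.0, 0.0, -0.001]
ft_force: [-5.8, 5.8, 11.5]
grip_width: 0.26
grasp_force: 40.6
```

>>> {"api": "jog_arm", "payload": {
  "increments": [
    [0.008,-0.008,0,0,0,0,-1],
    [0.016,-0.017,0,0,0,0,-1],
    [0.021,-0.027,0,0,0,0,-1],
    [0.026,-0.037,0,0,0,0,-1],
    [0.028,-0.048,0,0,0,0,-1]
  ]
}}

```text
clock: 10.85
position: [0.6234, -0.033, 0.1923]
ee_rot: [1.0, -0.0, 0.001, 0.0]
ft_force: [-1.7, -1.2, 8.8]
grip_width: 0.262
grasp_force: 40.3
```

```bash
python3 lug.py
```

```text
[10.85]
tcp [ 0.6234 -0.033   0.1923] r 0.0745 ang -9.7 F [-1.7 -1.2  8.8] w 0.262 g 40.3073429397773 q [ 0.36  0.39 -0.49  1.49  0.19  1.31 -1.72]
```

Run:
```python
import cv2,glob; from h import *; import pickle
c=pickle.load(open("d.pkl","rb"))["scene"]; AX=np.array([.55,-.0205])
for f in("pics/scene_9.55.png","pics/scene_10.85.png"):
    im=cv2.imread(f)[:,:,::-1].astype(int)
    for th in(165,150,190):
        for A,cn in blobs(im.min(2)>th,8):
            v=ray(c,cn,.108)[0][:2]-AX; r=np.hypot(*v)
            if .09<r<.14: print(f,th,A,cn,r.round(3),(np.degrees(np.arctan2(v[1],v[0]))-14.5)%360//.1/10)
a=[cv2.resize(cv2.imread(f)[160:265,245:375],(400,323)) for f in("pics/scene_9.55.png","pics/scene_10.85.png")]; cv2.imwrite("pics/c.png",np.hstack(a))
```

```text
pics/scene_9.55.png 190 41 [301.6 178.7] 0.125 178.5
pics/scene_9.55.png 190 55 [313.  182.4] 0.114 156.1
pics/scene_10.85.png 165 21 [306.5 184.2] 0.1 168.0
pics/scene_10.85.png 165 34 [273.1 197.1] 0.118 246.8
pics/scene_10.85.png 150 35 [306.5 184.7] 0.097 167.8
pics/scene_10.85.png 150 40 [273.  197.1] 0.118 246.8
pics/scene_10.85.png 190 24 [272.9 196.9] 0.119 246.5
```

View pics/c.png

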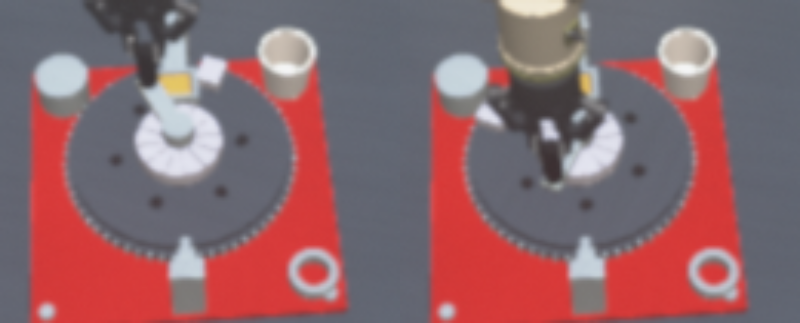

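Left half (9.55 s): the lug is at (211,68), 156°. Right half (10.85 s): it is partly hidden at (490,117), about 245°. I refit with both.

```bash
cat > data.py <<'E'
LOG=[(3.05,[2,4,6,8,9]+[10]*15),(4.817,[10]*10),(5.75,[10]*15),(7.05,[8.8]*30),(9.6,[8.8]*15)]
LUG=[(5.65,237.2),(5.7,241.0),(7.0,338.6),(9.55,516.1),(10.85,605)]
E
python3 - <<'E'
from model import *; from data import *
p=fit(LOG,LUG); print(p)
T,TH,W=sim(p,LOG,10.9); print([np.interp(t,T,TH).round(1) for t,_ in LUG],"w",dict(zip([4.3,4.7,4.9,5.75,7,8,9,9.55,9.7,10.8],np.interp([4.3,4.7,4.9,5.75,7,8,9,9.55,9.7,10.8],T,W).round(3))),"in band",T[(W<1.047)][-1],"steady",[(s,((.14*np.radians(s)*12-.015-p[1])/.16).round(3)) for s in(8.8,9,9.5,10)])
E
```

```text
[0.091726  0.0472296]
[np.float64(237.6), np.float64(241.4), np.float64(337.1), np.float64(517.4), np.float64(604.4)] w {4.3: np.float64(1.188), 4.7: np.float64(1.317), 4.9: np.float64(1.091), 5.75: np.float64(1.151), 7: np.float64(1.4), 8: np.float64(1.229), 9: np.float64(1.225), 9.55: np.float64(1.224), 9.7: np.float64(1.107), 10.8: np.float64(1.207)} in band 4.044999999999978 steady [(8.8, np.float64(1.224)), (9, np.float64(1.26)), (9.5, np.float64(1.352)), (10, np.float64(1.444))]
```

```bash
echo '{"phi":711.0,"p":[0.6236,-0.0326]}' > st.json; python3 gen.py 9x65 | sed 's/, 0, 0, 0, 0, -1\]/]/g'
```

```text
[[0.001, -0.012], [0.0, -0.024], [-0.002, -0.035], [-0.007, -0.046], [-0.013, -0.056]]
[[-0.008, -0.009], [-0.017, -0.017], [-0.027, -0.023], [-0.037, -0.027], [-0.049, -0.03]]
[[-0.012, -0.001], [-0.023, -0.0], [-0.035, 0.003], [-0.046, 0.007], [-0.056, 0.013]]
[[-0.009, 0.008], [-0.016, 0.017], [-0.022, 0.027], [-0.027, 0.038], [-0.03, 0.049]]
[[-0.001, 0.012], [0.0, 0.024], [0.003, 0.035], [0.008, 0.046], [0.014, 0.056]]
[[0.007, 0.009], [0.016, 0.017], [0.026, 0.023], [0.037, 0.027], [0.049, 0.03]]
[[0.011, 0.001], [0.023, -0.0], [0.035, -0.003], [0.045, -0.007], [0.055, -0.013]]
[[0.009, -0.008], [0.017, -0.017], [0.023, -0.027], [0.028, -0.038], [0.03, -0.049]]
[[0.001, -0.012], [0.0, -0.024], [-0.002, -0.035], [-0.007, -0.046], [-0.013, -0.056]]
[[-0.008, -0.009], [-0.017, -0.017], [-0.027, -0.023], [-0.037, -0.027], [-0.049, -0.03]]
[[-0.012, -0.001], [-0.023, -0.0], [-0.035, 0.003], [-0.046, 0.007], [-0.056, 0.013]]
[[-0.009, 0.008], [-0.016, 0.017], [-0.022, 0.027], [-0.027, 0.038], [-0.03, 0.049]]
[[-0.001, 0.012], [0.0, 0.024], [0.003, 0.035], [0.008, 0.046], [0.014, 0.056]]
phi 1296.0
```

>>> {"api": "jog_arm", "payload": {
  "increments": [
    [0.001,-0.012,0,0,0,0,-1],
    [0,-0.024,0,0,0,0,-1],
    [-0.002,-0.035,0,0,0,0,-1],
    [-0.007,-0.046,0,0,0,0,-1],
    [-0.013,-0.056,0,0,0,0,-1]
  ]
}}

```text
clock: 11.32
position: [0.611, 0.0232, 0.1923]
ee_rot: [1.0, -0.0, 0.002, 0.0]
ft_force: [1.2, 0.3, 8.1]
grip_width: 0.263
grasp_force: 40.1
```

>>> {"api": "jog_arm", "payload": {
  "increments": [
    [-0.008,-0.009,0,0,0,0,-1],
    [-0.017,-0.017,0,0,0,0,-1],
    [-0.027,-0.023,0,0,0,0,-1],
    [-0.037,-0.027,0,0,0,0,-1],
    [-0.049,-0.03,0,0,0,0,-1]
  ]
}}

```text
clock: 11.73
position: [0.5617, 0.0543, 0.1923]
ee_rot: [1.0, 0.0, 0.002, -0.001]
ft_force: [2.2, 2.3, 7.9]
grip_width: 0.259
grasp_force: 40.2
```

>>> {"api": "jog_arm", "payload": {
  "increments": [
    [-0.012,-0.001,0,0,0,0,-1],
    [-0.023,0,0,0,0,0,-1],
    [-0.035,0.003,0,0,0,0,-1],
    [-0.046,0.007,0,0,0,0,-1],
    [-0.056,0.013,0,0,0,0,-1]
  ]
}}

```text
clock: 12.15
position: [0.505, 0.0408, 0.1922]
ee_rot: [1.0, 0.001, 0.002, -0.0]
ft_force: [0.4, 1.8, 8.5]
grip_width: 0.26
grasp_force: 40.3
```

>>> {"api": "jog_arm", "payload": {
  "increments": [
    [-0.009,0.008,0,0,0,0,-1],
    [-0.016,0.017,0,0,0,0,-1],
    [-0.022,0.027,0,0,0,0,-1],
    [-0.027,0.038,0,0,0,0,-1],
    [-0.03,0.049,0,0,0,0,-1]
  ]
}}

```text
clock: 12.57
position: [0.475, -0.0092, 0.1922]
ee_rot: [1.0, 0.0, 0.001, 0.0]
ft_force: [2.5, 1.1, 7.5]
grip_width: 0.261
grasp_force: 40.2
```

>>> {"api": "jog_arm", "payload": {
  "increments": [
    [-0.001,0.012,0,0,0,0,-1],
    [0,0.024,0,0,0,0,-1],
    [0.003,0.035,0,0,0,0,-1],
    [0.008,0.046,0,0,0,0,-1],
    [0.014,0.056,0,0,0,0,-1]
  ]
}}

```text
clock: 12.98
position: [0.4898, -0.0656, 0.1922]
ee_rot: [1.0, -0.0, 0.002, 0.0]
ft_force: [2.7, 4.1, 6.6]
grip_width: 0.258
grasp_force: 40.1
```

>>> {"api": "jog_arm", "payload": {
  "increments": [
    [0.007,0.009,0,0,0,0,-1],
    [0.016,0.017,0,0,0,0,-1],
    [0.026,0.023,0,0,0,0,-1],
    [0.037,0.027,0,0,0,0,-1],
    [0.049,0.03,0,0,0,0,-1]
  ]
}}

```text
clock: 13.4
position: [0.539, -0.0944, 0.1922]
ee_rot: [1.0, 0.0, 0.001, -0.0]
ft_force: [-0.0, 6.2, 9.1]
grip_width: 0.261
grasp_force: 40.3
```

>>> {"api": "jog_arm", "payload": {
  "increments": [
    [0.011,0.001,0,0,0,0,-1],
    [0.023,0,0,0,0,0,-1],
    [0.035,-0.003,0,0,0,0,-1],
    [0.045,-0.007,0,0,0,0,-1],
    [0.055,-0.013,0,0,0,0,-1]
  ]
}}

```text
clock: 13.82
position: [0.5934, -0.081, 0.1921]
ee_rot: [1.0, 0.0, 0.001, -0.001]
ft_force: [-5.7, 5.5, 10.1]
grip_width: 0.263
grasp_force: 40.5
```

>>> {"api": "jog_arm", "payload": {
  "increments": [
    [0.009,-0.008,0,0,0,0,-1],
    [0.017,-0.017,0,0,0,0,-1],
    [0.023,-0.027,0,0,0,0,-1],
    [0.028,-0.038,0,0,0,0,-1],
    [0.03,-0.049,0,0,0,0,-1]
  ]
}}

```text
clock: 14.23
position: [0.6235, -0.0328, 0.1923]
ee_rot: [1.0, -0.0, 0.001, 0.0]
ft_force: [-1.5, -1.1, 8.6]
grip_width: 0.259
grasp_force: 40.3
```

>>> {"api": "jog_arm", "payload": {
  "increments": [
    [0.001,-0.012,0,0,0,0,-1],
    [0,-0.024,0,0,0,0,-1],
    [-0.002,-0.035,0,0,0,0,-1],
    [-0.007,-0.046,0,0,0,0,-1],
    [-0.013,-0.056,0,0,0,0,-1]
  ]
}}

```text
clock: 14.65
position: [0.611, 0.0233, 0.1923]
ee_rot: [1.0, -0.0, 0.002, 0.0]
ft_force: [1.2, 0.0, 7.8]
grip_width: 0.262
grasp_force: 40.1
```

>>> {"api": "jog_arm", "payload": {
  "increments": [
    [-0.008,-0.009,0,0,0,0,-1],
    [-0.017,-0.017,0,0,0,0,-1],
    [-0.027,-0.023,0,0,0,0,-1],
    [-0.037,-0.027,0,0,0,0,-1],
    [-0.049,-0.03,0,0,0,0,-1]
  ]
}}

```text
clock: 15.07
position: [0.5616, 0.0543, 0.1923]
ee_rot: [1.0, 0.0, 0.002, -0.001]
ft_force: [2.3, 2.6, 8.0]
grip_width: 0.26
grasp_force: 40.2
```

>>> {"api": "jog_arm", "payload": {
  "increments": [
    [-0.012,-0.001,0,0,0,0,-1],
    [-0.023,0,0,0,0,0,-1],
    [-0.035,0.003,0,0,0,0,-1],
    [-0.046,0.007,0,0,0,0,-1],
    [-0.056,0.013,0,0,0,0,-1]
  ]
}}

```text
clock: 15.48
position: [0.505, 0.0408, 0.1922]
ee_rot: [1.0, 0.001, 0.002, -0.0]
ft_force: [0.4, 1.4, 8.1]
grip_width: 0.264
grasp_force: 40.3
```

>>> {"api": "jog_arm", "payload": {
  "increments": [
    [-0.009,0.008,0,0,0,0,-1],
    [-0.016,0.017,0,0,0,0,-1],
    [-0.022,0.027,0,0,0,0,-1],
    [-0.027,0.038,0,0,0,0,-1],
    [-0.03,0.049,0,0,0,0,-1]
  ]
}}

```text
clock: 15.9
position: [0.475, -0.0092, 0.1922]
ee_rot: [1.0, 0.0, 0.001, 0.0]
ft_force: [3.5, -0.0, 7.6]
grip_width: 0.261
grasp_force: 40.1
```

>>> {"api": "jog_arm", "payload": {
  "increments": [
    [-0.001,0.012,0,0,0,0,-1],
    [0,0.024,0,0,0,0,-1],
    [0.003,0.035,0,0,0,0,-1],
    [0.008,0.046,0,0,0,0,-1],
    [0.014,0.056,0,0,0,0,-1]
  ]
}}

```text
clock: 16.32
position: [0.4898, -0.0657, 0.1922]
ee_rot: [1.0, -0.0, 0.002, 0.0]
ft_force: [3.6, 3.8, 6.0]
grip_width: 0.259
grasp_force: 40.1
```

```bash
sed -i 's/in("scene",)/in("top","scene")/' lug.py; python3 lug.py
python3 - <<'E'
from model import *; import data
L=data.LOG+[(10.9,[9]*65)]; T,TH,W=sim((.0917,.0472),L,16.6)
print("predict",np.interp([16.317,16.367,16.417],T,TH)%360,W[-1])
E
```

```text
[16.317, ('top', 89, 0.1149, 266.2), ('scene', 80, 0.1129, 269.9)]
tcp [ 0.4898 -0.0657  0.1922] r 0.0753 ang -143.1 F [3.6 3.8 6. ] w 0.259 g 40.06565536139533 q [ 0.44  0.09 -0.42  1.83  0.04  1.23 -1.56]
predict [272.88566803 276.40613352 279.61488216] 0.6674426224265376
```

12 rpm was held: on average 1.22 rad/s over the last 5.4 s without a pause. Now I plan the stop with the model.

```bash
cat > data.py <<'E'
LOG=[(3.05,[2,4,6,8,9]+[10]*15),(4.817,[10]*10),(5.75,[10]*15),(7.05,[8.8]*30),(9.6,[8.8]*15),(10.9,[9]*65)]
LUG=[(5.65,237.2),(5.7,241.0),(7.0,338.6),(9.55,516.1),(10.85,605),(16.317,986.2),(16.367,989.9)]
E
python3 - <<'E'
from model import *; from data import *
p=fit(LOG,LUG); T,TH,W=sim(p,LOG,16.42); print(p,[np.interp(t,T,TH).round(1) for t,_ in LUG],W[-25].round(3),W[-1].round(3))
k=np.interp(16.367,T,TH)-989.7
for pl in ([9]*n+[7,5,3,1] for n in range(3,12)):
    print(len(pl)-4,[ (sim(q,LOG+[(16.417,pl)],20)[1][-1]-(np.interp(16.367,*sim(q,LOG,16.42)[:2])-989.7)-1080).round(1) for q in (p,(.08,p[1]+.004),(.105,p[1]-.004))])
E
```

```text
[0.08694142 0.0489403 ] [np.float64(238.5), np.float64(242.3), np.float64(337.3), np.float64(515.9), np.float64(602.1), np.float64(987.2), np.float64(990.6)] 1.25 1.036
3 [np.float64(-43.8), np.float64(-47.2), np.float64(-37.2)]
4 [np.float64(-38.0), np.float64(-41.5), np.float64(-31.3)]
5 [np.float64(-32.2), np.float64(-35.9), np.float64(-25.3)]
6 [np.float64(-26.3), np.float64(-30.1), np.float64(-19.3)]
7 [np.float64(-20.4), np.float64(-24.3), np.float64(-13.3)]
8 [np.float64(-14.6), np.float64(-18.6), np.float64(-7.4)]
9 [np.float64(-8.6), np.float64(-12.8), np.float64(-1.3)]
10 [np.float64(-2.7), np.float64(-7.0), np.float64(4.7)]
11 [np.float64(3.2), np.float64(-1.2), np.float64(10.7)]
```

```bash
python3 gen.py 9x10 7 5 3 1 0 | sed 's/, 0, 0, 0, 0, -1\]/]/g'
```

```text
[[0.007, 0.009], [0.016, 0.017], [0.026, 0.023], [0.037, 0.027], [0.049, 0.03]]
[[0.011, 0.001], [0.023, -0.0], [0.035, -0.003], [0.045, -0.007], [0.055, -0.013]]
[[0.008, -0.006], [0.012, -0.011], [0.015, -0.014], [0.016, -0.015], [0.016, -0.015]]
phi 1402.0
```

>>> {"api": "jog_arm", "payload": {
  "increments": [
    [0.007,0.009,0,0,0,0,-1],
    [0.016,0.017,0,0,0,0,-1],
    [0.026,0.023,0,0,0,0,-1],
    [0.037,0.027,0,0,0,0,-1],
    [0.049,0.03,0,0,0,0,-1]
  ]
}}

```text
clock: 16.83
position: [0.539, -0.0944, 0.1922]
ee_rot: [1.0, 0.0, 0.001, -0.0]
ft_force: [-1.3, 6.8, 8.7]
grip_width: 0.256
grasp_force: 40.3
```

>>> {"api": "jog_arm", "payload": {
  "increments": [
    [0.011,0.001,0,0,0,0,-1],
    [0.023,0,0,0,0,0,-1],
    [0.035,-0.003,0,0,0,0,-1],
    [0.045,-0.007,0,0,0,0,-1],
    [0.055,-0.013,0,0,0,0,-1]
  ]
}}

```text
clock: 17.25
position: [0.5934, -0.081, 0.1921]
ee_rot: [1.0, 0.0, 0.001, -0.001]
ft_force: [-4.8, 5.1, 11.3]
grip_width: 0.258
grasp_force: 40.5
```

>>> {"api": "jog_arm", "payload": {
  "increments": [
    [0.008,-0.006,0,0,0,0,-1],
    [0.012,-0.011,0,0,0,0,-1],
    [0.015,-0.014,0,0,0,0,-1],
    [0.016,-0.015,0,0,0,0,-1],
    [0.016,-0.015,0,0,0,0,-1]
  ]
}}

```text
clock: 17.67
position: [0.6093, -0.0654, 0.1922]
ee_rot: [1.0, 0.001, 0.001, -0.001]
ft_force: [-2.5, 4.2, 10.1]
grip_width: 0.26
grasp_force: 40.4
```

>>> {"api": "jog_arm", "payload": {
  "increments": [
    [0,0,0,0,0,0,-1],
    [0,0,0,0,0,0,-1],
    [0,0,0,0,0,0,-1],
    [0,0,0,0,0,0,-1],
    [0,0,0,0,0,0,-1]
  ]
}}

```text
clock: 18.08
position: [0.6088, -0.0661, 0.1922]
ee_rot: [1.0, 0.0, 0.001, -0.0]
ft_force: [-4.8, 3.6, 10.7]
grip_width: 0.263
grasp_force: 40.4
```

>>> {"api": "jog_arm", "payload": {
  "increments": [
    [0,0,0,0,0,0,-1],
    [0,0,0,0,0,0,-1],
    [0,0,0,0,0,0,-1],
    [0,0,0,0,0,0,-1],
    [0,0,0,0,0,0,-1]
  ]
}}

```text
clock: 18.5
position: [0.6088, -0.0662, 0.1922]
ee_rot: [1.0, 0.0, 0.001, -0.0]
ft_force: [-4.6, 3.1, 10.0]
grip_width: 0.262
grasp_force: 40.5
```

>>> {"api": "jog_arm", "payload": {
  "increments": [
    [0,0,0,0,0,0,-1],
    [0,0,0,0,0,0,-1],
    [0,0,0,0,0,0,-1],
    [0,0,0,0,0,0,-1],
    [0,0,0,0,0,0,-1]
  ]
}}

```text
clock: 18.92
position: [0.6087, -0.0662, 0.1922]
ee_rot: [1.0, 0.0, 0.001, -0.0]
ft_force: [-4.5, 3.1, 10.2]
grip_width: 0.262
grasp_force: 40.5
```

```bash
python3 lug.py; python3 lug.py
python3 - <<'E'
import cv2,glob,numpy as np
f=[cv2.imread(sorted(glob.glob(f"pics/{n}_1[89]*.png"))[-1]) for n in("top","scene")]
cv2.imwrite("pics/e.png",np.hstack([cv2.resize(f[0][155:260,285:415],(400,323)),cv2.resize(f[1][160:265,245:375],(400,323))]))
E
```

```text
[18.917, ('top', 92, 0.1157, 357.8)]
tcp [ 0.6087 -0.0662  0.1922] r 0.0744 ang -37.9 F [-4.5  3.1 10.2] w 0.262 g 40.45895850285888 q [ 0.35  0.35 -0.4   1.53  0.14  1.29 -1.64]
[19.017]
tcp [ 0.6087 -0.0662  0.1922] r 0.0744 ang -37.9 F [-5.1  3.6 10.6] w 0.261 g 40.459025104064494 q [ 0.35  0.35 -0.4   1.53  0.14  1.29 -1.64]
```

View pics/e.png

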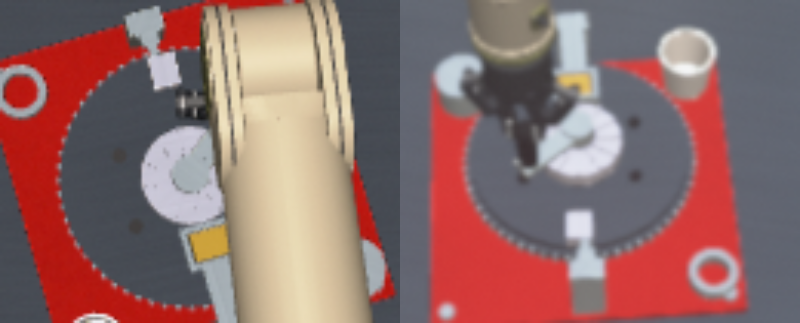

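Left half: the lug at (163,68) stands at the pointer tip at (150,50). Right half: the lug at (579,224) is just short of the pointer at (586,245). That is 357.8°, about 4 mm off, and at rest. I let go gently and lift.

>>> {"api": "jog_arm", "payload": {
  "increments": [
    [0,0,0,0,0,0,-0.3],
    [0,0,0,0,0,0,0],
    [0,0,0,0,0,0,0.4],
    [0,0,0,0,0,0,0.8],
    [0,0,0,0,0,0,1]
  ],
  "grip_force": 20
}}

```text
clock: 19.53
position: [0.6083, -0.0673, 0.1903]
ee_rot: [1.0, -0.0, -0.0, 0.0]
ft_force: [-0.3, -0.7, 0.7]
grip_width: 0.899
grasp_force: 0.0
```

>>> {"api": "jog_arm", "payload": {
  "increments": [
    [0,0,0,0,0,0,1],
    [0,0,0,0,0,0,1],
    [0,0,-0.01,0,0,0,1],
    [0,0,-0.03,0,0,0,1],
    [0,0,-0.055,0,0,0,1]
  ]
}}

```text
clock: 19.95
position: [0.6076, -0.0671, 0.2454]
ee_rot: [1.0, -0.0, -0.001, -0.0]
ft_force: [1.1, -0.0, 0.9]
grip_width: 1.0
grasp_force: 0.0
```

>>> {"api": "jog_arm", "payload": {
  "increments": [
    [0,0,-0.03,0,0,0,1],
    [0,0,-0.06,0,0,0,1],
    [0,0,-0.09,0,0,0,1],
    [0,0,-0.11,0,0,0,1],
    [0,0,-0.12,0,0,0,1]
  ]
}}

```text
clock: 20.37
position: [0.6089, -0.0669, 0.3697]
ee_rot: [1.0, -0.0, 0.002, 0.0]
ft_force: [0.1, -0.0, -0.0]
grip_width: 1.0
grasp_force: 0.0
```

>>> {"api": "jog_arm", "payload": {
  "increments": [
    [0,0.035,0,0,0,0,1],
    [0,0.07,0,0,0,0,1],
    [0,0.105,0,0,0,0,1],
    [0,0.13,0,0,0,0,1],
    [0,0.14,0,0,0,0,1]
  ]
}}

```text
clock: 20.78
position: [0.6072, -0.2121, 0.3645]
ee_rot: [1.0, -0.003, -0.001, 0.001]
ft_force: [1.5, -1.2, -0.3]
grip_width: 0.999
grasp_force: 0.0
```

>>> {"api": "jog_arm", "payload": {
  "increments": [
    [0,0.03,0,0,0,0,1],
    [0,0.06,0,0,0,0,1],
    [0,0.08,0,0,0,0,1],
    [0,0.08,0,0,0,0,1],
    [0,0.08,0,0,0,0,1]
  ]
}}

```text
clock: 21.2
position: [0.6082, -0.2875, 0.3647]
ee_rot: [1.0, -0.001, -0.001, -0.0]
ft_force: [-0.1, 0.6, -0.2]
grip_width: 0.999
grasp_force: 0.0
```

```bash
python3 lug.py
python3 - <<'E'
import cv2,glob,numpy as np
f=[cv2.imread(sorted(glob.glob(f"pics/{n}_2*.png"))[-1]) for n in("top","scene")]
cv2.imwrite("pics/f.png",np.hstack([cv2.resize(f[0][155:260,285:415],(400,323)),cv2.resize(f[1][160:265,245:375],(400,323))]))
E
```

```text
[21.2, ('top', 91, 0.1157, 357.8)]
tcp [ 0.6082 -0.2875  0.3647] r 0.2732 ang -77.7 F [-0.1  0.6 -0.2] w 0.999 g 0.0 q [ 0.56  0.44 -0.3   1.04  0.13  1.68 -1.27]
```

View pics/f.png

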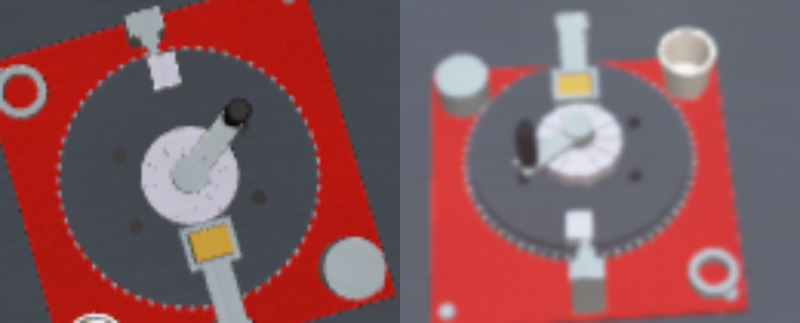

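The lug is still at 357.8°, at (163,70) in the left half beside the pointer. The handle is free, the weight is in its guide and the loose parts have not moved.

```bash
python3 -c "
from workcell import workorder
print(workorder.hand_in())"
```

```text
the job is handed in; nothing more can be done
None
```

The job is handed in at 21 s: from camera readings and a fitted model, the flywheel ran at about 11.6 turns a minute for over five seconds (estimated peak about 13.6), then stopped with the lug about 4 mm from the mark, the handle released, the drag weight in its guide and the loose parts on the plate unmoved.

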